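Switch the warming plate off and take the lunch carrier off it

TASK

Turn the dial of the warming plate to off, so that its pointer stands at the dash, and only then take the lunch carrier by its handle and lift it off the plate with both tins standing in it. Keep it level all the way, and finish while still holding it level and still in the air, about 10 cm above the plate; do not put it down or let go. Leave the other things on the desk and on the warmer where they are.

Things in the scene. Friction and masses are not known exactly. Their poses are not given: they have to be found in the camera images.
- warmer: electric warming plate, fixed to the desk, white housing 240 (its x) x 370 (its y) x 60 mm high; origin under its centre at desk height, z up. Its dark steel plate (220 x 225) has its top 63 mm above the desk and is centred 60 mm to +y of the origin. The grey dial panel is its -y end, top 60 mm above the desk
- plate_mid (a point): centre of the top of the warming plate, axes as the warmer's
- dial_grip (a point): point on the dial's vertical turning axis, 23 mm above the panel, the height to pinch it (TCP here leaves the fingertips about 5 mm over the panel). The point does not turn with the dial; its axes are the warmer's. The dial is a black disc 48 dia x 5 mm thick with a bar grip across it, 44 long x 12 wide, from 6 to 29 mm above the panel, a white line on one end being its pointer
- off_mark (a point): middle of the black dash on the panel, 40 mm from the dial axis towards the warmer's +x: the off position. The other positions are marked by one or two black dots, at 0.65 and 1.3 rad to either side of the dash
- dial (a joint): dial angle in rad, 0 to 2.6, growing clockwise seen from above; 1.3 = off, pointer at the dash (along the warmer's +x). At value v the pointer direction is turned (1.3 - v) rad anticlockwise from the warmer's +x. Friction 0.05 N m and no spring: it stays where it is left
- carrier: lunch carrier, 0.22 kg, loose, standing on the warming plate: a shallow aluminium tray 84 (its x) x 190 (its y) x 16 mm high, floor and walls 3 mm, with an upright 12 x 18 mm post in the middle that bears a black bar handle; origin at the centre of its underside, z up. With the tins it weighs about 0.54 kg and balances about the middle of its handle
- handle (a point): centre of the carrier's bar handle, 129 mm above the carrier's underside; the bar is 16 wide (carrier x), 72 long (carrier y), 22 high, and stands 44 mm clear above the tins' lids
- tin_a: round steel lunch tin, closed, 72 dia x 71 high, about 0.16 kg, standing loose in the carrier 52 mm to the +y side of the post; origin at the centre of its underside, 3 mm above the carrier's
- tin_b: the same kind of tin, 52 mm to the -y side of the post
- shaker: small plain steel shaker, cylinder 38 dia x 55 high, standing on the warmer's dial panel behind the dial (mm; origin under its centre); not part of the job
- mug: white mug, 80 dia x 90 high, standing on the desk in front of the warmer (mm; origin under its centre); not part of the job
- drink_can: drink can 66 dia x 120 high, standing on the desk behind the warmer (mm; origin under its centre); not part of the job
- remote: white remote control 150 x 50 x 22, lying on the desk (mm; origin under its centre); not part of the job
- phone: black phone 150 x 72 x 9, lying on the desk (mm; origin under its centre); not part of the job
- spray_bottle: white bottle 52 dia x 120 high, standing on the desk (mm; origin under its centre); not part of the job
- ashtray: open steel ring 100 dia x 35 high on the desk (mm; origin under its centre); not part of the job
Mind the look-alikes: they are no part of the job. What is shaped like the tin_b but brown or turquoise is not meant. What is shaped like the carrier but purple is not meant.

How it is judged:
On the way, in this order (a step that is already met when the one before it is completed fails the run):
1. the dial is turned to off while the carrier still stands on the plate (value of joint dial between 1.13 and 1.47 rad and z of carrier in the frame of warmer below 0.075 m), for 0.2 s.
2. the carrier is lifted clear of the plate (z of carrier in the frame of warmer between 0.123 and 0.213 m), for 0.2 s.
At the end, for the whole second after the job is handed in: Dial within 0.17 rad of off; carrier held by the fingers at its handle (TCP within 40 mm), underside 60 to 150 mm above the plate, within 100 mm sideways of its centre, within 0.12 rad of level, still (0.03 m/s, 0.2 rad/s), off the warmer; both tins upright in it, each on its side of the post (all of step 2 and value of joint dial between 1.13 and 1.47 rad and horizontal distance between carrier and plate_mid below 0.1 m and angle between carrier's own z axis and vertical below 0.12 rad and linear speed of carrier below 0.03 m/s and angular speed of carrier below 0.2 rad/s and contact force between the fingers and carrier above 2 N and distance between the grasp point and handle below 0.04 m and contact force between carrier and warmer below 0.1 N and z of tin_a in the frame of carrier between -0.004 and 0.012 m and y of tin_a in the frame of carrier above 0.03 m and horizontal distance between each of tin_a, tin_b and carrier below 0.075 m and angle between each of tin_a, tin_b's own z axis and vertical below 0.15 rad and z of tin_b in the frame of carrier between -0.004 and 0.012 m and y of tin_b in the frame of carrier below -0.03 m); the arm keeps its last pose, push and grip.
It fails at once if the carrier or a tin tilts more than 0.3 rad (angle between any of carrier, tin_a, tin_b's own z axis and vertical above 0.3 rad).
It fails at once if the carrier is lifted or shoved (30 mm) before the dial is at off ((not (value of joint dial above 1.13 rad) or not (value of joint dial below 1.47 rad)) and distance of carrier from where it was at the start of the episode above 0.03 m).
It fails at once if another thing is moved more than 40 mm (distance of any of shaker, mug, drink_can, remote, phone, spray_bottle, ashtray from where it was at the start of the episode above 0.04 m).
It also fails if it takes over 48 s, if anything falls off the work surface, if the arm or the gripper's body presses on something with over 40 N, if the wrist force passes 120 N, or if a joint passes its speed limit or range.

ROBOT

A 6-joint arm with a two-finger parallel gripper is mounted at the origin on the work surface. World frame = base frame: x ahead of the robot, y to its left, z up, the work surface at z = 0. Lengths are in m, angles in rad, forces in N, time in s.
With the tool pointing down it reaches from about 0.35 to 0.975 m from the base axis. Payload 7.1 kg.
Tool frame: the origin (TCP) lies between the finger pads, 19 mm behind the fingertips; this is the grasp point; z points along the fingers, y is the line along which they close (so a half turn about z gives the same grasp; the last joint's range is limited). The gripper opens to 88 mm and grips with 3 to 60 N. Pads are 20 mm wide; open, the fingers measure 115 mm over their backs; the gripper's body (75 mm by 178 mm) begins 61 mm behind the grasp point.
Start: joints at [1.22, 0.423, 1.63, -0, 1.089, -0.019], TCP at [0.204, 0.591, 0.241] pointing down, gripper open.
Joint ranges: [-3, 3], [-0.9, 2.11], [0.09, 2.58], [-1.31, 4.45], [0.11, 2.69], [-2.54, 2.54]. Speed limits (rad/s): [2.39, 2.39, 3.01, 3.14, 3.14, 3.14].

INTERFACE

Orientations are given as a unit quaternion [x, y, z, w].
In Python, from rig import monitor, camera, camera_model, robot, models gives the robot as it stands.
- The arm moves only by the shell command python3 -m inch 'ROWS' [OPENING] [FORCE]. ROWS is JSON, a list of rows, each an object with "translation": the shift along the tool's x, y, z normalised to -1 to 1, where 1 is 400 mm, a list of three; "angular": the turn, a rotation vector about the tool's x, y, z normalised to -1 to 1, where 1 is 90 degrees, a list of three. A call has 1 to 20 rows; each row is the pose to reach, as a shift and turn from the pose commanded when the call began, along the tool's axes at that moment; what a row does not reach only later rows make up. A row lasts 1/10 s, in which the tool goes at most 50 mm and 8.59 degrees, less where a joint would pass 70% of its speed; a pose out of reach is approached as far as the arm can. A call with a number of a shift or a turn outside -1 to 1 is refused whole. A call with a gripper value outside its range is refused whole. OPENING is the opening, from 0 (shut) to 1 (fully open), set as the call begins (- or left out, the last holds). The fingers move at their own pace and stop on an object; FORCE is the grip in N (left out, the last holds). Time passes only in rows, so rows that repeat a pose let the fingers close. It gives the time, the measured TCP pose, the force, the opening and the grip force at its end, in the units of the state.
- monitor.get_obs(): the state, without advancing time (a new reading comes with each control period).
- camera(name): name is "scene" or "top"; returns (picture, depth): 480x640x3 uint8, blue, green, red; 480x640 float32, m along the optical axis (not along the pixel's ray), 0 where there is no reading.
- camera_model(name): a dict with "intrinsics" (3x3 intrinsics, pixels), "cam_to_world" (4x4, takes a point from camera to world coordinates). Camera axes: x right, y down, z forward; pixel columns grow to the right and rows downward; lengths in m; the calibration is good to about 2 mm. A picture is of the moment at which its call begins. camera_model takes no time and is no camera call.
- robot.finish_job(): hands the job in; it is judged then, once.
Trained networks look in the newest picture that a camera, given by its name, has taken for a name from the list of things; names that differ only in an ending like _2 or _b are one class to them, and where a whole thing is asked for, a point or a joint stands for the part that bears it (a point fixed in the world has none). Each returns a list of dicts, best first, with "conf" (0 to 1); they miss things now and then, are a little off and sometimes report something else, mostly with a low value. They report only what shows in the picture. A call takes as long as a camera call. They do not tell look-alikes from the thing itself.
- models.spot_in(target, camera): "point" ([x, y, z] in m, in world coordinates, good to about 4 mm: the middle of the surface that is visible of it).
- models.silhouettes(target, camera): "region" (480x640 bool, what is visible of it).
The state is a dict: "t": time; "joints": joint angles; "qd": joint speeds; "effort": joint torques, N m; "tcp_pos": TCP position; "orientation": TCP orientation; "ft_force": force on the tool from outside, world axes, zero at the start; "torque": the same for the moment, N m; "gripper_width": opening from 0.0 (shut) to 1.0 (fully open); "finger_force": force on a finger pad.
Only numpy, scipy, OpenCV 4.12 (cv2) and the standard library are available. Lean on these libraries where they do the work, as an engineer would, in place of code of your own. Each camera call takes 0.05 s, during which the arm holds its last target. There are 200 camera calls.

## Working session

There is one attempt and no reset: what is moved stays moved. The work goes in short steps, Python scripts to look and compute and a shell command to move; the robot and the scene stay as the last step left them, time stands still between calls to the robot, and variables do not carry over. Pictures are saved under pics/ and viewed, at most 10 in all, crops included, and the job is handed in when it is done.

```bash
mkdir -p pics; python3 - <<'E'
from rig import monitor, camera, camera_model, models
import cv2, numpy as np
for c in("scene","top"):
    im,d=camera(c); cv2.imwrite(f"pics/{c}0.png",im); np.save(f"pics/{c}0.npy",d)
    m=camera_model(c); print(c,np.round(m["intrinsics"],1).tolist(),np.round(m["cam_to_world"],3).tolist())
    for n in("warmer","dial","carrier","handle","tin_a","shaker","mug","drink_can"):
        print(n,[(round(r["conf"],2),np.round(r["point"],3).tolist()) for r in models.spot_in(n,c)[:4]])
o=monitor.get_obs();print(o["t"],o["tcp_pos"],o["orientation"],o["ft_force"])
E
```

```text
scene [[507.7, 0.0, 321.4], [0.0, 507.7, 231.4], [0.0, 0.0, 1.0]] [[-0.282, 0.747, -0.602, 1.238], [0.959, 0.232, -0.162, 0.183], [0.019, -0.623, -0.782, 1.11], [0.0, 0.0, 0.0, 1.0]]
warmer [(0.73, [0.631, 0.01, 0.064])]
dial [(0.73, [0.383, 0.476, 0.008]), (0.61, [0.534, -0.072, 0.065])]
carrier [(0.95, [0.655, 0.098, 0.082]), (0.59, [0.187, 0.306, 0.004]), (0.33, [0.385, 0.48, 0.004])]
handle [(0.95, [0.189, 0.302, 0.006]), (0.88, [0.66, 0.096, 0.078])]
tin_a [(0.82, [0.63, 0.058, 0.131]), (0.7, [0.369, 0.004, 0.069]), (0.66, [0.74, 0.336, 0.068]), (0.6, [0.7, 0.136, 0.13])]
shaker [(0.78, [0.657, -0.102, 0.107])]
mug [(0.73, [0.448, 0.171, 0.051]), (0.5, [0.832, 0.087, 0.111]), (0.34, [0.661, 0.094, 0.075])]
drink_can [(0.97, [0.834, 0.085, 0.111]), (0.61, [0.656, -0.102, 0.111])]
top [[479.2, 0.0, 324.3], [0.0, 479.2, 242.2], [0.0, 0.0, 1.0]] [[-0.004, -0.998, 0.064, 0.405], [-1.0, 0.003, -0.016, -0.001], [0.015, -0.064, -0.998, 1.354], [0.0, 0.0, 0.0, 1.0]]
warmer [(0.89, [0.583, 0.003, 0.06]), (0.21, [0.572, -0.484, 0.035])]
dial [(0.69, [0.527, -0.072, 0.07]), (0.29, [0.461, 0.177, 0.006])]
carrier [(0.85, [0.636, 0.098, 0.066]), (0.68, [0.188, 0.298, 0.002])]
handle [(0.84, [0.636, 0.097, 0.064]), (0.77, [0.186, 0.298, -0.002])]
tin_a [(0.82, [0.676, 0.134, 0.132]), (0.82, [0.718, 0.329, 0.07]), (0.65, [0.35, 0.002, 0.062]), (0.57, [0.6, 0.058, 0.132])]
shaker [(0.72, [0.645, -0.099, 0.113])]
mug [(0.95, [0.461, 0.178, 0.004]), (0.37, [0.525, -0.069, 0.068])]
drink_can [(0.77, [0.805, 0.079, 0.118])]
0.9 [0.20356487 0.59094654 0.24141384] [1.65134831e-01 9.86271000e-01 4.55252506e-05 1.63860984e-05] [0.1721622  0.28445475 0.18575975]
```

```bash
python3 - <<'E'
import cv2
a=cv2.imread("pics/top0.png");cv2.imwrite("pics/t1.png",cv2.resize(a[80:320,180:480],None,fx=2.5,fy=2.5,interpolation=cv2.INTER_CUBIC))
E
```

```text
(no output)
```

View pics/scene0.png

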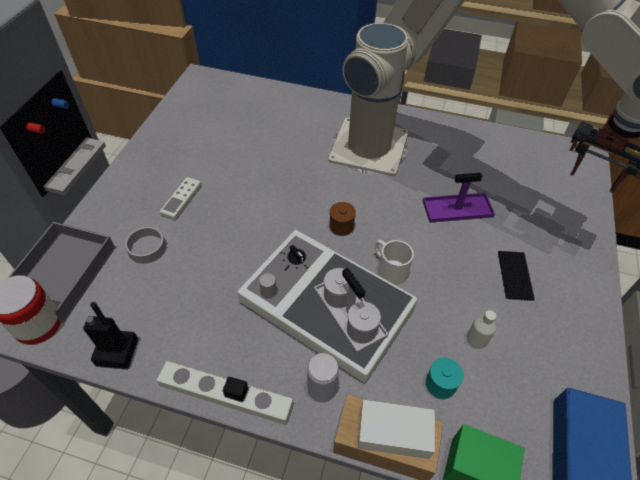

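View pics/t1.png

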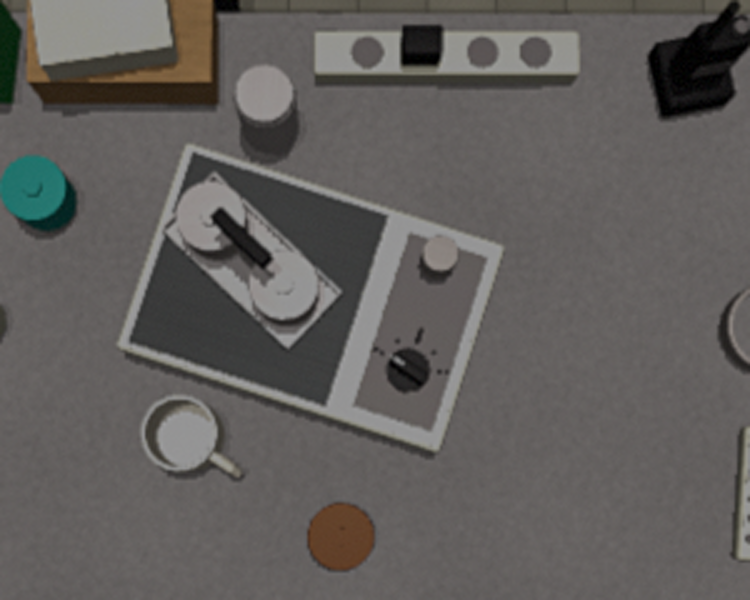

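The top view shows the dial at crop (408,370), with the dash at (419,335). The pointer's white line points up-left at (396,361), anticlockwise of the dash. The carrier stands diagonally with its black handle from (215,212) to (268,262). The shaker is at (440,255).

```bash
cat > h.py <<'E'
import numpy as np,cv2
from scipy.spatial.transform import Rotation as R
from rig import monitor,camera,camera_model
def onz(cam,uv,z):
    m=camera_model(cam);K=np.array(m["intrinsics"]);T=np.array(m["cam_to_world"])
    uv=np.atleast_2d(uv).astype(float)
    r=np.c_[uv,np.ones(len(uv))]@np.linalg.inv(K).T@T[:3,:3].T
    return T[:3,3]+r*((z-T[2,3])/r[:,2])[:,None]
def blob(im,lo,x0,y0,x1,y1):
    g=(im[y0:y1,x0:x1].max(2)<lo).astype(np.uint8)
    n,l,s,c=cv2.connectedComponentsWithStats(g); k=1+s[1:,4].argmax()
    p=np.argwhere(l==k)[:,::-1]+[x0,y0]
    return p
def rel(pos,yaw):  # tool-down goal with tool y axis at world angle yaw -> normalised shift and turn from now
    o=monitor.get_obs();R0=R.from_quat(o["orientation"]);z=np.array([0,0,-1.])
    y=np.array([np.cos(yaw),np.sin(yaw),0]);best=None
    for s in(1,-1):
        G=R.from_matrix(np.c_[np.cross(s*y,z),s*y,z]);a=(R0.inv()*G).as_rotvec()/(np.pi/2)
        print("shift",np.round(R0.inv().apply(np.array(pos)-o["tcp_pos"])/.4,4),"turn",np.round(a,4))
    print("joints",np.round(o["joints"],2))
E
python3 - <<'E'
from h import *
im=cv2.imread("pics/top0.png")
f=lambda p:np.array(p)/2.5+[180,80]
c=onz("top",f([(190,147),(502,245),(437,450),(121,347)]),.06)
print("corners",c.round(4).tolist(),"centre",c.mean(0).round(4))
y=(c[0]-c[1])+(c[3]-c[2]);print("lens",np.linalg.norm(c[0]-c[1]),np.linalg.norm(c[1]-c[2]))
yaw=np.arctan2(y[1],y[0])-np.pi/2;print("warmer yaw",yaw)
# handle
p=blob(im,40,262,160,292,190);r=cv2.minAreaRect(p.astype(np.float32));b=onz("top",cv2.boxPoints(r),.203)
print("handle",len(p),b.mean(0).round(4),b.round(4).tolist())
# dial
d0=onz("top",f([408,370]),.065)[0];m0=onz("top",f([419,335]),.06)[0]
p=blob(im,50,330,212,356,240);print("disc",len(p),p.min(0),p.max(0),p.mean(0),onz("top",p.mean(0),.07).round(4))
print("dial",d0,"dash",m0,"dist",np.linalg.norm((m0-d0)[:2]),"dir",np.arctan2(*(m0-d0)[1::-1]))
cv2.imwrite("pics/d.png",cv2.resize(cv2.convertScaleAbs(im[200:250,320:370],alpha=1.8),None,fx=11,fy=11,interpolation=cv2.INTER_CUBIC))
E
```

```text
corners [[0.7717, 0.1645, 0.06], [0.663, -0.1766, 0.06], [0.439, -0.1036, 0.06], [0.5517, 0.2379, 0.06]] centre [0.6064 0.0306 0.06  ]
lens 0.3580652284355827 0.23550881805277804
warmer yaw -0.3135864052351869
handle 174 [0.642  0.0974 0.203 ] [[0.6604, 0.1277, 0.203], [0.6727, 0.1156, 0.203], [0.6236, 0.0671, 0.203], [0.6114, 0.0792, 0.203]]
disc 203 [335 220] [351 236] [342.90147783 227.99507389] [[ 0.525  -0.0715  0.07  ]]
dial [ 0.5254676  -0.07255086  0.065     ] dash [ 0.56411727 -0.08504232  0.06      ] dist 0.04061814413530287 dir -0.3126002597011591
```

View pics/d.png

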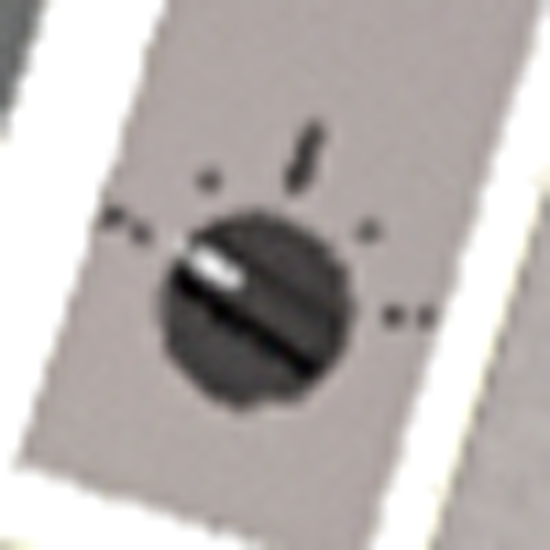

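The enlarged view puts the disc centre at crop (257,310). The white line runs from (190,245) to (238,280), pointing at the left double dots. So v≈0, and the dial needs about 1.28 rad clockwise.

```bash
python3 -c "
from h import *
rel([.525,-.072,.22],-.60);rel([.525,-.072,.22],-.2)"; python3 -c "import json" ; python3 -m inch --help | head -5
```

```text
shift [-1.2996 -1.3052  0.0534] turn [ 1.0000e-04 -0.0000e+00  1.1707e+00]
shift [-1.2996 -1.3052  0.0534] turn [ 0.      0.     -0.8293]
joints [ 1.22  0.42  1.63 -0.    1.09 -0.02]
shift [-1.2996 -1.3052  0.0534] turn [ 1.000e-04 -0.000e+00  9.161e-01]
shift [-1.2996 -1.3052  0.0534] turn [ 0.0000e+00  1.0000e-04 -1.0839e+00]
joints [ 1.22  0.42  1.63 -0.    1.09 -0.02]invalid input: not JSON, or not a number
```

```bash
python3 -m inch '[{"translation":[-0.65,-0.65,0],"angular":[0,0,0.58]},{"translation":[-0.65,-0.65,0],"angular":[0,0,0.58]},{"translation":[-0.65,-0.65,0],"angular":[0,0,0.58]},{"translation":[-0.65,-0.65,0],"angular":[0,0,0.58]},{"translation":[-0.65,-0.65,0],"angular":[0,0,0.58]},{"translation":[-0.65,-0.65,0],"angular":[0,0,0.58]},{"translation":[-0.65,-0.65,0],"angular":[0,0,0.58]},{"translation":[-0.65,-0.65,0],"angular":[0,0,0.58]},{"translation":[-0.65,-0.65,0],"angular":[0,0,0.58]}]' 1 15; python3 -c "
from h import *
rel([.525,-.072,.22],-.60)"
```

```text
t: 1.8
tcp_pos: [0.3655, 0.2585, 0.2416]
orientation: [0.584, 0.812, 0.0, 0.0]
ft_force: [-0.4, -0.4, -0.6]
gripper_width: 0.997
finger_force: 0.0
shift [-0.9103  0.1147  0.0542] turn [ 3.000e-04 -1.000e-04  5.883e-01]
shift [-0.9103  0.1147  0.0542] turn [ 1.0000e-04  3.0000e-04 -1.4117e+00]
joints [ 0.59  0.16  2.01 -0.    0.98  0.27]
```

```bash
python3 -m inch '[{"translation":[-0.91,0.115,0.05],"angular":[0,0,0.588]},{"translation":[-0.91,0.115,0.05],"angular":[0,0,0.588]},{"translation":[-0.91,0.115,0.05],"angular":[0,0,0.588]},{"translation":[-0.91,0.115,0.05],"angular":[0,0,0.588]},{"translation":[-0.91,0.115,0.05],"angular":[0,0,0.588]},{"translation":[-0.91,0.115,0.05],"angular":[0,0,0.588]},{"translation":[-0.91,0.115,0.05],"angular":[0,0,0.588]},{"translation":[-0.91,0.115,0.05],"angular":[0,0,0.588]},{"translation":[-0.91,0.115,0.05],"angular":[0,0,0.588]},{"translation":[-0.91,0.115,0.05],"angular":[0,0,0.588]},{"translation":[-0.91,0.115,0.05],"angular":[0,0,0.588]}]' 0.6; python3 -c "
from h import *
rel([.525,-.072,.084],-.60)
im,_=camera('scene');cv2.imwrite('pics/s2.png',cv2.resize(im[190:340,210:410],None,fx=4,fy=4))"
```

```text
t: 2.9
tcp_pos: [0.5248, -0.0676, 0.2213]
orientation: [0.883, 0.469, -0.0, -0.0]
ft_force: [-0.6, -0.8, -0.3]
gripper_width: 0.601
finger_force: 0.0
shift [-0.0089  0.0068  0.3432] turn [-0.0006  0.      0.004 ]
shift [-0.0089  0.0068  0.3432] turn [-1.000e-04 -9.000e-04 -1.996e+00]
joints [-0.15  0.31  1.86  0.    0.98  0.44]
```

View pics/s2.png

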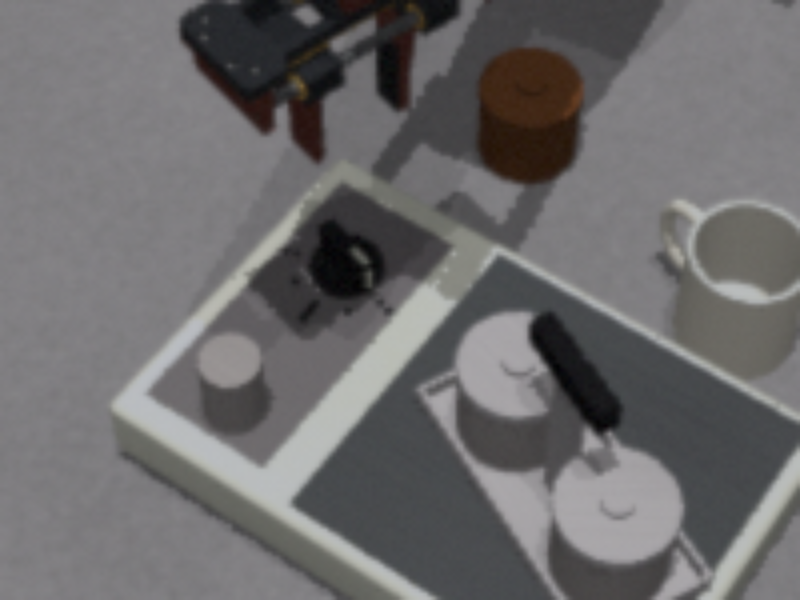

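The gripper is over the dial, its fingers straddling the bar's width. The bar is at crop (340,250), with the pointer at (362,258).

```bash
python3 -m inch '[{"translation":[0,0,0.12],"angular":[0,0,0]},{"translation":[-0.005,0.005,0.24],"angular":[0,0,0]},{"translation":[-0.005,0.005,0.34],"angular":[0,0,0]},{"translation":[-0.005,0.005,0.34],"angular":[0,0,0]},{"translation":[-0.005,0.005,0.34],"angular":[0,0,0]}]'; python3 -m inch '[{"translation":[0,0,0],"angular":[0,0,0]},{"translation":[0,0,0],"angular":[0,0,0]},{"translation":[0,0,0],"angular":[0,0,0]},{"translation":[0,0,0],"angular":[0,0,0]},{"translation":[0,0,0],"angular":[0,0,0]},{"translation":[0,0,0],"angular":[0,0,0]}]' 0 15
```

```text
t: 3.45
tcp_pos: [0.5256, -0.0711, 0.0846]
orientation: [0.883, 0.469, -0.001, -0.0]
ft_force: [1.0, -0.2, 0.9]
gripper_width: 0.603
finger_force: 0.1
t: 4.05
tcp_pos: [0.5272, -0.0728, 0.0858]
orientation: [0.883, 0.469, 0.001, 0.001]
ft_force: [4.3, -3.9, -0.3]
gripper_width: 0.133
finger_force: 15.0
```

```bash
python3 -m inch '[{"translation":[0,0.005,0],"angular":[0,0,0]},{"translation":[0,0.005,0],"angular":[0,0,0.09]},{"translation":[0,0.005,0],"angular":[0,0,0.18]},{"translation":[0,0.005,0],"angular":[0,0,0.27]},{"translation":[0,0.005,0],"angular":[0,0,0.36]},{"translation":[0,0.005,0],"angular":[0,0,0.45]},{"translation":[0,0.005,0],"angular":[0,0,0.54]},{"translation":[0,0.005,0],"angular":[0,0,0.63]},{"translation":[0,0.005,0],"angular":[0,0,0.72]},{"translation":[0,0.005,0],"angular":[0,0,0.815]},{"translation":[0,0.005,0],"angular":[0,0,0.815]},{"translation":[0,0.005,0],"angular":[0,0,0.815]},{"translation":[0,0.005,0],"angular":[0,0,0.815]}]'; python3 -c "
from h import *
o=monitor.get_obs();y=R.from_quat(o['orientation']).apply([0,1,0]);print('bar dir',np.arctan2(y[1],y[0])+np.pi/2, o['torque'])"
```

```text
t: 5.35
tcp_pos: [0.5271, -0.0722, 0.0857]
orientation: [0.988, -0.152, -0.001, -0.001]
ft_force: [-2.1, 6.8, 7.1]
gripper_width: 0.133
finger_force: 15.0
bar dir -0.3058051264522743 [ 1.18555164  0.4923564  -0.01758122]
```

```bash
python3 -m inch '[{"translation":[0,0,0],"angular":[0,0,0]},{"translation":[0,0,0],"angular":[0,0,0]},{"translation":[0,0,0],"angular":[0,0,0]},{"translation":[0,0,0],"angular":[0,0,0]}]' 0.5; python3 -m inch '[{"translation":[0,0,-0.12],"angular":[0,0,0]},{"translation":[0,0,-0.24],"angular":[0,0,0]},{"translation":[0,0,-0.36],"angular":[0,0,0]},{"translation":[0,0,-0.44],"angular":[0,0,0]},{"translation":[0,0,-0.44],"angular":[0,0,0]}]'; python3 -c "
from h import *
rel([.642,.0974,.262],-.79)
im,_=camera('scene');cv2.imwrite('pics/s3.png',cv2.resize(im[190:340,210:410],None,fx=4,fy=4,interpolation=cv2.INTER_CUBIC))"
```

```text
t: 5.75
tcp_pos: [0.5276, -0.0734, 0.0852]
orientation: [0.988, -0.152, -0.0, 0.0]
ft_force: [-0.9, 0.0, 0.2]
gripper_width: 0.459
finger_force: 0.0
t: 6.25
tcp_pos: [0.5303, -0.0738, 0.2663]
orientation: [0.988, -0.152, 0.005, 0.0]
ft_force: [0.3, -0.8, -0.2]
gripper_width: 0.5
finger_force: 0.0
shift [ 0.1375 -0.4922  0.0127] turn [ 0.0024 -0.0056 -0.6914]
shift [ 0.1375 -0.4922  0.0127] turn [-0.0064 -0.0027  1.3086]
joints [-0.16  0.26  1.81 -0.    1.06  1.72]
```

View pics/s3.png

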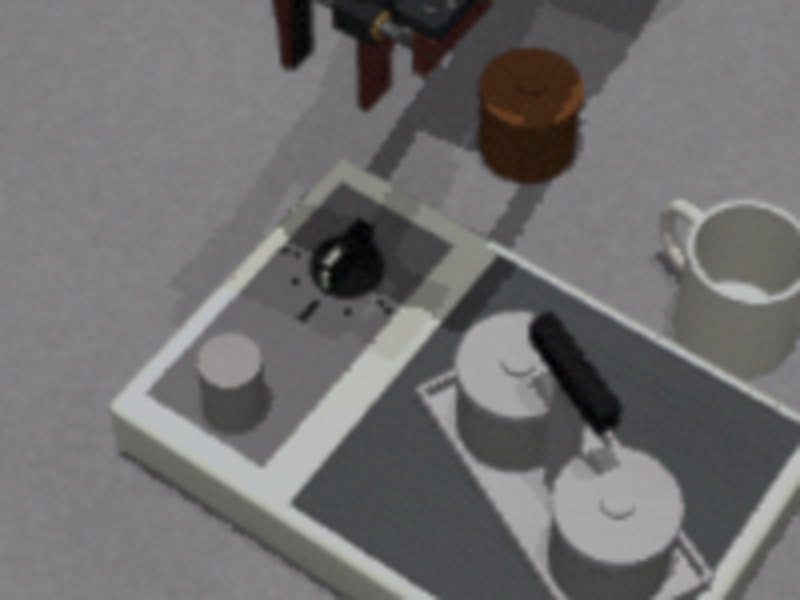

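The pointer now faces the dash: the bar runs from (360,235) to (328,270) and the dash is at (309,310).

```bash
python3 -m inch '[{"translation":[0.14,-0.492,0.01],"angular":[0,0,-0.691]},{"translation":[0.14,-0.492,0.01],"angular":[0,0,-0.691]},{"translation":[0.14,-0.492,0.01],"angular":[0,0,-0.691]},{"translation":[0.14,-0.492,0.01],"angular":[0,0,-0.691]},{"translation":[0.14,-0.492,0.01],"angular":[0,0,-0.691]},{"translation":[0.14,-0.492,0.01],"angular":[0,0,-0.691]},{"translation":[0.14,-0.492,0.01],"angular":[0,0,-0.691]},{"translation":[0.14,-0.492,0.01],"angular":[0,0,-0.691]},{"translation":[0.14,-0.492,0.01],"angular":[0,0,-0.691]},{"translation":[0.14,-0.492,0.01],"angular":[0,0,-0.691]}]' 0.6; python3 -c "
from h import *
im,_=camera('top')
t=cv2.resize(cv2.convertScaleAbs(im[195:255,310:370],alpha=1.8),None,fx=7,fy=7,interpolation=cv2.INTER_CUBIC)
s,_=camera('scene');s=cv2.resize(s[200:350,290:430],None,fx=2.8,fy=2.8,interpolation=cv2.INTER_CUBIC)
cv2.imwrite('pics/m4.png',np.hstack([t[:400],s[:400,:380]]) )
rel([.642,.0974,.192],-.79)"
```

```text
t: 7.3
tcp_pos: [0.6396, 0.0974, 0.2558]
orientation: [0.925, 0.38, -0.001, -0.0]
ft_force: [-1.1, -0.2, -0.2]
gripper_width: 0.598
finger_force: 0.0
shift [0.0038 0.0039 0.1614] turn [-0.0005  0.0006 -0.001 ]
shift [0.0038 0.0039 0.1614] turn [1.000e-03 7.000e-04 1.999e+00]
joints [ 0.13  0.44  1.56 -0.    1.14  0.92]
```

View pics/m4.png

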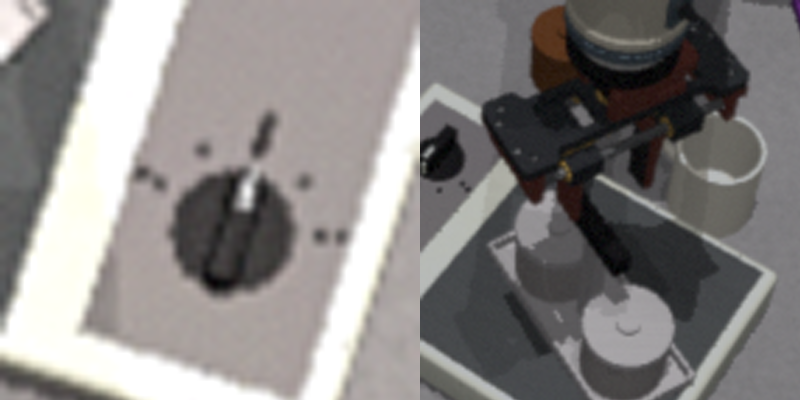

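The pointer, at (247,190), is aligned with the dash at (265,135). On the right, the fingers straddle the handle bar.

```bash
python3 -m inch '[{"translation":[0.004,0.004,0.08],"angular":[0,0,0]},{"translation":[0.004,0.004,0.16],"angular":[0,0,0]},{"translation":[0.004,0.004,0.16],"angular":[0,0,0]},{"translation":[0.004,0.004,0.16],"angular":[0,0,0]}]'; python3 -m inch '[{"translation":[0,0,0],"angular":[0,0,0]},{"translation":[0,0,0],"angular":[0,0,0]},{"translation":[0,0,0],"angular":[0,0,0]},{"translation":[0,0,0],"angular":[0,0,0]},{"translation":[0,0,0],"angular":[0,0,0]},{"translation":[0,0,0],"angular":[0,0,0]},{"translation":[0,0,0],"angular":[0,0,0]}]' 0 40;
```

```text
t: 7.8
tcp_pos: [0.6423, 0.0975, 0.1933]
orientation: [0.925, 0.38, -0.001, -0.0]
ft_force: [-0.3, -0.1, 0.7]
gripper_width: 0.605
finger_force: 0.0
t: 8.5
tcp_pos: [0.6428, 0.0973, 0.1937]
orientation: [0.925, 0.38, 0.0, 0.0]
ft_force: [0.3, -1.8, 1.7]
gripper_width: 0.176
finger_force: 40.0
```

```bash
python3 -m inch '[{"translation":[0,0,-0.01],"angular":[0,0,0]},{"translation":[0,0,-0.025],"angular":[0,0,0]},{"translation":[0,0,-0.045],"angular":[0,0,0]},{"translation":[0,0,-0.065],"angular":[0,0,0]},{"translation":[0,0,-0.085],"angular":[0,0,0]},{"translation":[0,0,-0.105],"angular":[0,0,0]},{"translation":[0,0,-0.125],"angular":[0,0,0]},{"translation":[0,0,-0.145],"angular":[0,0,0]},{"translation":[0,0,-0.165],"angular":[0,0,0]},{"translation":[0,0,-0.185],"angular":[0,0,0]},{"translation":[0,0,-0.205],"angular":[0,0,0]},{"translation":[0,0,-0.225],"angular":[0,0,0]},{"translation":[0,0,-0.24],"angular":[0,0,0]},{"translation":[0,0,-0.25],"angular":[0,0,0]},{"translation":[0,0,-0.25],"angular":[0,0,0]},{"translation":[0,0,-0.25],"angular":[0,0,0]},{"translation":[0,0,-0.25],"angular":[0,0,0]},{"translation":[0,0,-0.25],"angular":[0,0,0]}]'; python3 -c "
from h import *
o=monitor.get_obs();print(o['torque'],R.from_quat(o['orientation']).apply([0,0,1]))
im,_=camera('scene');cv2.imwrite('pics/s5.png',cv2.resize(im[130:330,230:430],None,fx=3,fy=3,interpolation=cv2.INTER_CUBIC))"
```

```text
t: 10.3
tcp_pos: [0.6422, 0.0976, 0.2929]
orientation: [0.925, 0.38, -0.0, -0.0]
ft_force: [-0.5, -0.2, -5.2]
gripper_width: 0.175
finger_force: 40.0
[-0.04700294  0.06713654 -0.0126782 ] [-7.92984322e-04 -9.96716541e-05 -9.99999681e-01]
```

View pics/s5.png

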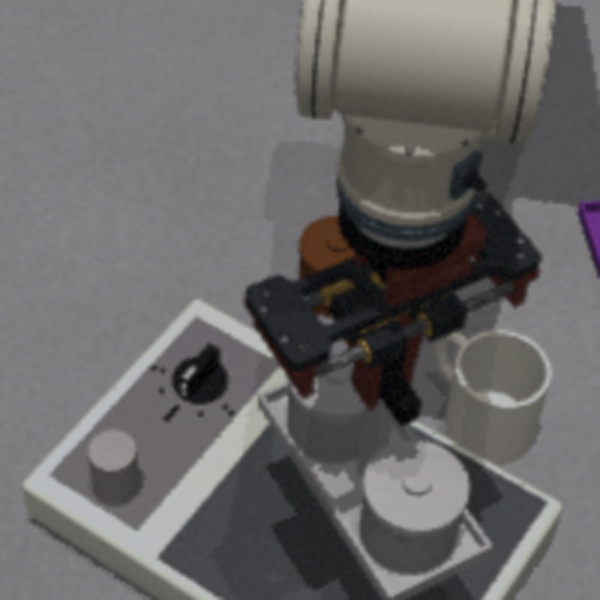

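The carrier hangs about 10 cm above the plate with both tins, at (340,410) and (415,500), standing in it. I'll check level numerically before handing in.

```bash
python3 -c "
from h import *
from rig import models,robot
camera('scene')
im,d=camera('scene')
for r in models.silhouettes('tin_a','scene')[:5]:
    v,u=np.nonzero(r['region']&(d>0));m=camera_model('scene');K=np.array(m['intrinsics']);T=np.array(m['cam_to_world'])
    p=np.c_[(u-K[0,2])/K[0,0],(v-K[1,2])/K[1,1],np.ones(len(u))]*d[v,u][:,None];p=p@T[:3,:3].T+T[:3,3]
    print(round(r['conf'],2),p.mean(0).round(3),np.percentile(p[:,2],[5,50,75,90]).round(4))
o=monitor.get_obs();print(o['tcp_pos'],o['ft_force'],o['qd'].round(4))"
```

```text
0.86 [0.634 0.063 0.212] [0.174  0.2164 0.2316 0.2336]
0.8 [ 0.361 -0.01   0.068] [0.0457 0.0665 0.0685 0.0709]
0.76 [0.738 0.334 0.057] [0.0144 0.0652 0.0673 0.0693]
0.66 [0.692 0.138 0.221] [0.1779 0.2308 0.2325 0.234 ]
[0.64241178 0.09755902 0.29318676] [ 0.05746939 -0.09672447 -5.31397775] [-0.0007 -0.0013 -0.0009 -0.0003 -0.0005 -0.0006]
```

Both lids are at about 0.233 m, so the carrier is level and still.

```bash
python3 -c "
from rig import robot
print(robot.finish_job())"
```

```text
the job is handed in; nothing more can be done
None
```

The dial is at off, the carrier is held level and still about 10 cm above the plate with both tins standing in it, and the job is handed in; no verdict was returned.

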